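# Load the photometer and hold its shutter open

## Robot

A 7-joint arm with a two-finger parallel gripper is mounted at the origin on the work surface. World frame = base frame: x ahead of the robot, y to its left, z up, the work surface at z = 0. Lengths are in m, angles in rad, forces in N, time in s.
With the tool pointing down it reaches from about 0.4 to 0.9 m from the base axis. Payload 5.5 kg.
Tool frame: the origin (TCP) lies midway between the tips of the shut fingers; the grasp point (between the pads) lies 19 mm behind it; z points along the fingers, x is the direction in which the jaws open and shut, and the axes are right-handed (so a half turn about z gives the same grasp; the last joint's range is limited). The gripper opens to 92 mm and grips with 3 to 60 N. Pads are 19 mm wide; open, the fingers measure 130 mm over their backs; the gripper's body (75 mm by 190 mm) begins 47 mm behind the grasp point.
Start: joints at [1.587, 0.501, -0.427, 1.55, 0.221, 1.138, -0.21], TCP at [0.159, -0.63, 0.227] pointing down, gripper open.
Joint ranges: [-2.88, 2.88], [-0.31, 2.03], [-1.54, 1.56], [0.2, 2.42], [-1.41, 4.55], [0.19, 2.02], [-2.57, 2.57]. Speed limits (rad/s): [2.57, 2.57, 3.14, 3.14, 3.14, 3.14, 3.14].

## Interface

Orientations are given as a rotation vector (axis times angle).
In Python, from bench import bot gives the robot as it stands. Calls block until the motion is done:
- bot.reach(position, orientation): joint-space move of the TCP to a pose.
- bot.movel(position, feed=0.15, rotation=None): straight line of the TCP; rotation=None keeps the orientation; feed is the mean speed in m/s.
- bot.goto_joints(angles): joint-space move.
- bot.command_gripper(opening, effort=None): finger opening in m; effort is the grip in N (None keeps the last); returns when the fingers have stopped.
- bot.sleep(seconds).
- bot.inverse_kinematics(position, orientation): joint angles nearest the present ones, or None.
- bot.get_obs(): the state.
- bot.capture(name): name is "scene" or "top" or "wrist"; returns a dict with "frame" (420x560x3 uint8, red, green, blue), "fov_y" (degrees; the focal length in pixels is half the picture's height over the tangent of half this angle, whatever the lens; pixels are square), "cx", "cy" (the principal point, pixels), "world_to_cam" (4x4, takes a point from world to camera coordinates); the wrist camera has in their place "tool_from_camera" (4x4, takes a point from camera to tool coordinates, whose origin is the TCP and whose axes are the tool frame's). Camera axes: x right, y up, looking along -z (the intrinsics and any distortion apply to the point x, -y, -z); pixel columns grow to the right and rows downward; lengths in m; the calibration is good to about 2 mm. A picture is of the moment at which its call begins: read the wrist's pose just before it. There is no depth.
A pose or a line that the arm cannot do raises bot.IKError and nothing moves.
- bot.close_job(): hands the job in, once; it reports no verdict.
The state is a dict: "t": time; "joint_positions": joint angles; "joint_velocities": joint speeds; "joint_efforts": joint torques, N m; "eef_pos": TCP position; "tool_rot": TCP orientation; "ft_force": force on the tool from outside, world axes, zero at the start; "wrist_torque": the same for the moment, N m; "finger_gap": finger opening in m.
Only numpy, scipy, OpenCV 4.12 (cv2) and the standard library are available. Lean on these libraries where they do the work, as an engineer would, in place of code of your own. Each camera call takes 0.05 s, during which the arm holds its last target.

## Task

Slide the vial carriage along its track, keeping it down in the track, until the vial is under the photometer's hood and the carriage is fully home against the inner stop. Then, with the fingers, pull the spring-return shutter slide on top of the hood towards the instrument's front until its pointer stands beside the small mark block, within the block's width, and finish while still holding it there (it springs shut if let go), with the carriage still fully home. Leave the other things on the bench where they are.

Things in the scene. Friction and masses are not known exactly. Their poses are not given: they have to be found in the camera images.
- photometer: White and grey bench photometer, fixed; position and yaw (within 0.3 rad) vary. y runs along its track into the hood, -x is its front (side with the display). Base 170 x 370 mm, 20 mm thick; hood over the +y end: 170 (x) x 150 (y) mm, y = 10 to 160 mm, top 115 mm high, entry 80 mm wide, 100 mm high. Origin on the bench under the track's middle line, 10 mm outside the hood's entry face.
- home (a point): Point on the photometer (same axes) where point carriage_grip lies when the carriage is fully home: over the track's middle line, 65 mm outside the hood's entry face, 80 mm above the bench. The track is a 43 mm wide channel between aluminium rails, rail tops 32 mm above the bench.
- carriage_grip (a point): On the loose carriage (about 250 g): sled 40 x 180 x 10 mm in the track, vial (25 mm across) at the front, black post at the rear, 26 mm (x) by 14 mm (y), top 102 mm above the bench. Point: post's centre line, 80 mm above the bench. y points from post to vial, 135 mm away. Starts 90 to 110 mm short of home; sliding takes 1 to 3 N. Grip or push the post.
- shutter_grip (a point): Centre of the shutter slide's upright black tab on the hood: 12 mm thick along the pull (x), 30 mm wide (y), top 44 mm above the hood's top. The point is 27 mm above the hood's top (142 mm above the bench) and moves with the slide. Axes as the photometer's; it is pulled along -x.
- shutter (a joint): Shutter slide travel in m: 0 shut (start), growing as the tab is pulled to the instrument's front (-x), to a stop at 0.060. A spring pulls it back: about 4 N when shut, rising 1.1 N per 10 mm.
- pointer (a point): Tip of the slim dark steel pointer that sticks out sideways (+y) from the shutter slide, 51 mm from the tab's centre, 5 mm above the hood's top; moves with the slide. Axes are the instrument's.
- mark (a point): Middle of the mark block: a small black block (10 mm along x, 12 mm along y, 8 mm high) fixed on the scale strip on top of the hood, beside the pointer's path. Its place along the scale varies: the slide must be pulled 26 to 46 mm for the pointer to be level with it along x. Axes are the instrument's.
- petri: Bystander, to be left alone: a flat closed clear dish, 84 mm across, 16 mm high. Origin at the centre of its underside.
- marker: Bystander, to be left alone: a marker pen lying on the bench, about 130 mm long, 14 mm high. Origin at the centre of its underside.
- beaker: Bystander, to be left alone: an open glass beaker, 68 mm across, 85 mm high. Origin at the centre of its underside.
- washbottle: Bystander, to be left alone: a white bottle, 60 mm across, 125 mm high. Origin at the centre of its underside.
- jar_a: Bystander, to be left alone: an amber jar, 52 mm across, 70 mm high. Origin at the centre of its underside.
- jar_b: Bystander, to be left alone: a clear jar, 52 mm across, 70 mm high. Origin at the centre of its underside.
Not all that is in view belongs to the job. What is shaped like the part that bears carriage_grip but turquoise or yellow is not meant.

How it is judged:
By the outcome, as a careful person would: the job done as asked, in the order asked, and still so for the second after the job is handed in, while the arm keeps its last pose, push and grip.
It also fails if it takes over 48 s, if anything falls off the work surface, if the arm or the gripper's body presses on something with over 40 N, if the wrist force passes 120 N, or if a joint passes its speed limit or range.

## Working session

There is one attempt and no reset: what is moved stays moved. The work goes in short steps, each a Python script; the robot and the scene stay as the last script left them, time stands still between calls to the robot, and variables do not carry over. Pictures are saved under pics/ and viewed, and the job is handed in when it is done.

```bash
ls; mkdir -p pics; python3 - <<'E'
from bench import bot
import cv2,numpy as np
o=bot.get_obs();print(o['t'],o['eef_pos'],o['tool_rot'],o['finger_gap'])
for n in("scene","top","wrist"):
    c=bot.capture(n);print({k:v for k,v in c.items() if k!='frame'})
    cv2.imwrite(f'pics/{n}0.png',c['frame'][:,:,::-1])
    import pickle;pickle.dump(c,open(f'{n}0.pkl','wb'))
E
```

```text
pics
0.0 [ 0.15856434 -0.62964475  0.22568379] [-2.47704801e+00  1.93032667e+00  2.36012861e-03] 0.09191082299889058
{'fov_y': 50.95155752875726, 'cx': 277.90563110009657, 'cy': 209.97670009463667, 'world_to_cam': array([[-0.82996111,  0.55771129,  0.0110763 ,  0.50938646],
       [-0.32304526, -0.49673977,  0.80553793,  0.09510598],
       [ 0.45475963,  0.66498701,  0.59244068, -1.31008988],
       [ 0.        ,  0.        ,  0.        ,  1.        ]])}
{'fov_y': 44.31794607570607, 'cx': 275.22446804421713, 'cy': 207.7085019437703, 'world_to_cam': array([[-0.00379238, -0.99998509, -0.00392899, -0.01172571],
       [ 0.99313224, -0.00422577,  0.11692092, -0.59193723],
       [-0.11693578, -0.0034586 ,  0.99313346, -1.36255237],
       [ 0.        ,  0.        ,  0.        ,  1.        ]])}
{'fov_y': 68.39883269406637, 'cx': 277.090539951936, 'cy': 215.12797842176917, 'tool_from_camera': array([[ 9.99999840e-01, -4.96335190e-04, -2.71886075e-04,
        -7.85007139e-04],
       [-5.48449901e-04, -9.68417867e-01, -2.49332178e-01,
        -6.70530070e-02],
       [-1.39546999e-04,  2.49332287e-01, -9.68417984e-01,
        -1.57920133e-01],
       [ 0.00000000e+00,  0.00000000e+00,  0.00000000e+00,
         1.00000000e+00]])}
```

View pics/scene0.png

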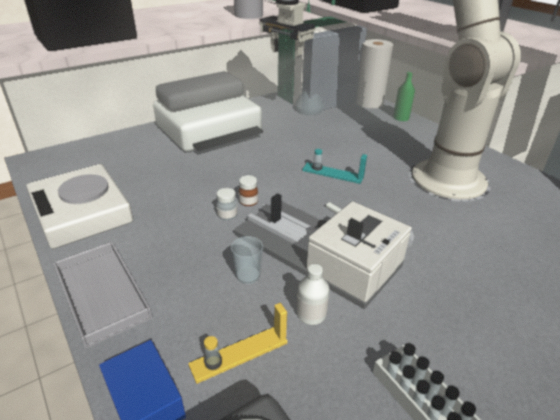

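View pics/top0.png

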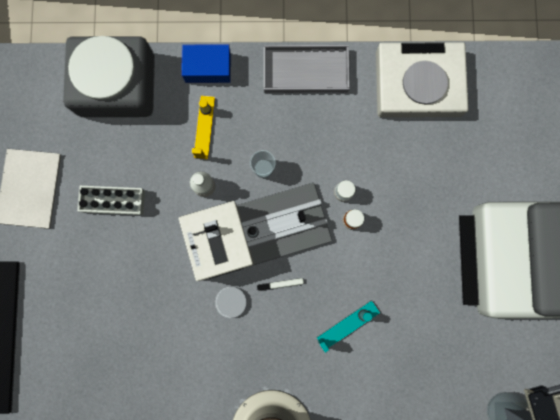

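View pics/wrist0.png

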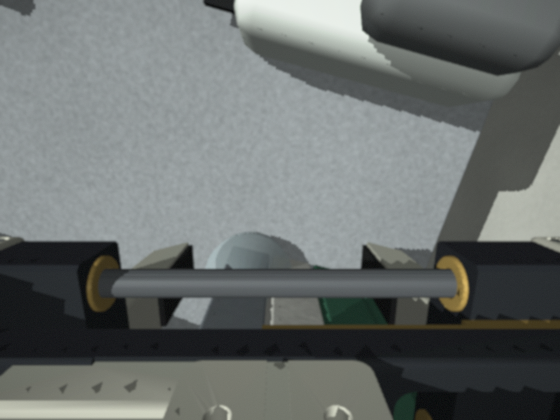

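The top view shows the photometer: hood about (215,240), grey track going right to about (325,215), and the black post of the carriage near (303,217). The turquoise (350,325) and yellow (205,125) lookalikes are not meant. I'll enlarge to confirm.

```bash
python3 - <<'E'
import cv2
t=cv2.imread('pics/top0.png');s=cv2.imread('pics/scene0.png')
cv2.imwrite('pics/topc.png',cv2.resize(t[175:290,170:345],None,fx=4.5,fy=4.5,interpolation=cv2.INTER_CUBIC))
cv2.imwrite('pics/scenec.png',cv2.resize(s[180:310,240:420],None,fx=4.4,fy=4.4,interpolation=cv2.INTER_CUBIC))
E
```

```text
(no output)
```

View pics/topc.png

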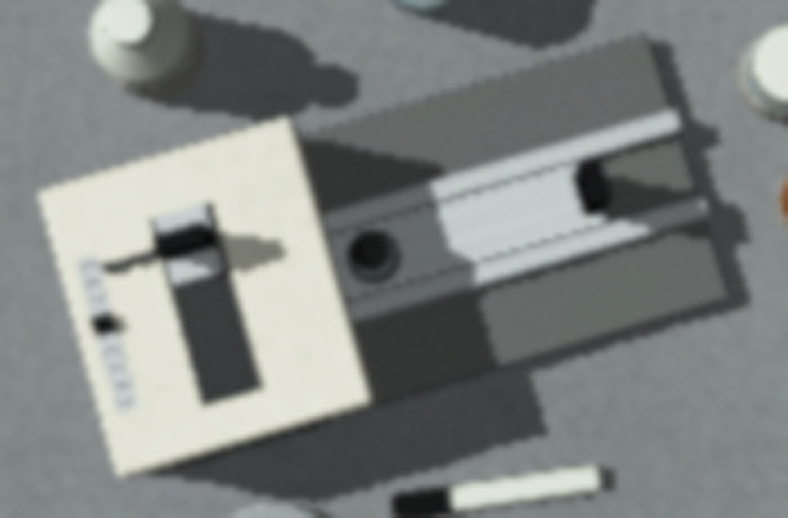

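View pics/scenec.png

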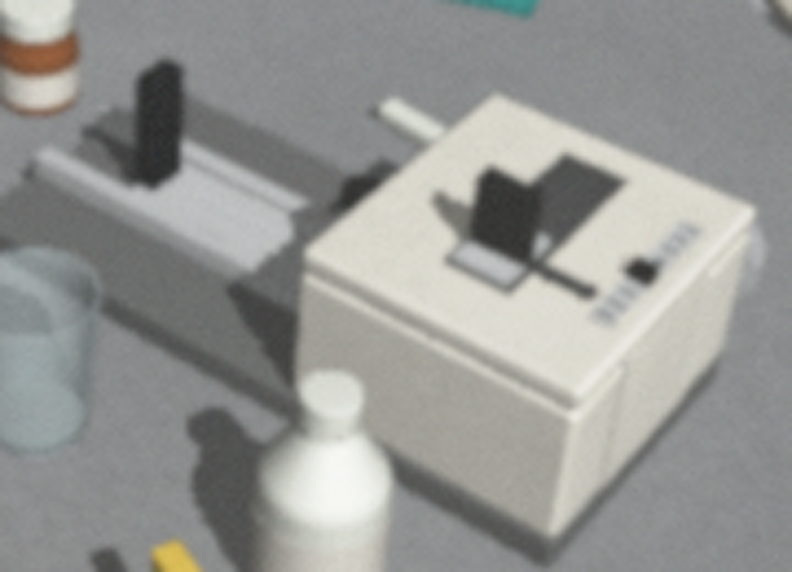

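The crops confirm it. The black post is at top crop (595,187) and scene crop (160,120), and is neither turquoise nor yellow. The tab and pointer tip are at top crop (187,240) and (110,267), and the mark is at (105,324). Next I'll fit the instrument's pose.

```bash
cat > h.py <<'E'
import numpy as np,pickle
from scipy.optimize import least_squares
C={n:pickle.load(open(n+'0.pkl','rb')) for n in('scene','top')}
def proj(c,P):
    P=np.atleast_2d(P);f=210/np.tan(np.radians(c['fov_y'])/2)
    q=P@c['world_to_cam'][:3,:3].T+c['world_to_cam'][:3,3]
    return np.c_[c['cx']+f*q[:,0]/-q[:,2],c['cy']-f*q[:,1]/-q[:,2]]
def onz(c,uv,z):
    f=210/np.tan(np.radians(c['fov_y'])/2);T=c['world_to_cam'];R=T[:3,:3]
    d=R.T@np.array([(uv[0]-c['cx'])/f,-(uv[1]-c['cy'])/f,-1]);o=-R.T@T[:3,3]
    return o+d*(z-o[2])/d[2]
def tc(u,v):return np.array([(u+.5)/4.5-.5+170,(v+.5)/4.5-.5+175])
def sc(u,v):return np.array([(u+.5)/4.4-.5+240,(v+.5)/4.4-.5+180])
def W(p,P):
    P=np.atleast_2d(P);c,s=np.cos(p[2]),np.sin(p[2])
    return np.c_[p[0]+c*P[:,0]-s*P[:,1],p[1]+s*P[:,0]+c*P[:,1],P[:,2]]
def inst(p,w):
    c,s=np.cos(p[2]),np.sin(p[2]);d=np.array(w)[:2]-p[:2];return np.array([c*d[0]+s*d[1],-s*d[0]+c*d[1]])
E
cat > fit.py <<'E'
from h import *
hc=np.array([[85,160,115],[85,10,115],[-85,10,115],[-85,160,115]])/1e3
tu=np.array([tc(40,190),tc(290,118),tc(372,402),tc(117,474),tc(652,38),tc(726,296)])
tP=np.r_[hc,[[.085,-.21,.02],[-.085,-.21,.02]]]
su=np.array([sc(580,398),sc(303,250),sc(497,95),sc(753,212)])
def res(p):return np.r_[(proj(C['top'],W(p,tP))-tu),(proj(C['scene'],W(p,hc))-su)].ravel()
s=least_squares(res,[.6,.1,.25],loss='soft_l1');p=s.x;print(p);print(res(p).reshape(-1,2).round(2))
np.save('pose.npy',p)
for nm,cam,uv,z in [('ptr','top',tc(110,267),.12),('ptr','scene',sc(590,291),.12),('mark','top',tc(103,322),.123),('mark','scene',sc(642,266),.123),
 ('tabtop','top',tc(187,240),.159),('tabtop','scene',sc(516,180),.159),('post','top',tc(595,187),.102),('post','scene',sc(160,68),.102),('vial','top',tc(372,254),.09)]:
    w=onz(C[cam],uv,z);print(nm,cam,w.round(4),(inst(p,w)*1e3).round(1))
print('home',W(p,[0,-.055,.08]))
E
python3 fit.py
```

```text
[0.52450297 0.05856087 0.27880173]
[[-1.35 -0.83]
 [-0.28 -1.12]
 [-0.31 -0.04]
 [-1.05  0.71]
 [-0.92 -0.9 ]
 [ 0.61  1.1 ]
 [-0.24 -1.12]
 [-0.98 -0.84]
 [-0.44 -1.4 ]
 [ 1.56 -1.34]]
ptr top [0.5159 0.1912 0.12  ] [ 28.2 129.9]
ptr scene [0.5161 0.1935 0.12  ] [ 29.  132.1]
mark top [0.4849 0.1942 0.123 ] [ -0.7 141.3]
mark scene [0.4867 0.1961 0.123 ] [  1.5 142.7]
tabtop top [0.5279 0.143  0.159 ] [26.5 80.3]
tabtop scene [0.5266 0.1491 0.159 ] [27.  86.4]
post top [ 0.5618 -0.0827  0.102 ] [  -3.1 -146.1]
post scene [ 0.5654 -0.0822  0.102 ] [   0.6 -146.5]
vial top [0.5248 0.0453 0.09  ] [ -3.4 -12.8]
home [[0.53963918 0.00568464 0.08      ]]
```

```bash
cat >> h.py <<'E'
from scipy.spatial.transform import Rotation as Ro
p=None
try:p=np.load('pose.npy')
except Exception:pass
def ori(p):
    c,s=np.cos(p[2]),np.sin(p[2])
    return Ro.from_matrix(np.array([[c,s,0],[s,-c,0],[0,0,-1]]).T).as_rotvec()
def w(x,y,z):return W(p,[x,y,z])[0]
E
cat > wr.py <<'E'
import cv2
from h import *
def wshot(bot,name):
    o=bot.get_obs();c=bot.capture('wrist')
    M=np.eye(4);M[:3,:3]=Ro.from_rotvec(o['tool_rot']).as_matrix();M[:3,3]=o['eef_pos']
    c['world_to_cam']=np.linalg.inv(M@c['tool_from_camera'])
    pickle.dump(c,open(name+'.pkl','wb'));cv2.imwrite(f'pics/{name}.png',c['frame'][:,:,::-1]);return c
E
python3 - <<'E'
from bench import bot
from wr import *
r=ori(p)
for q in [(0,-.2,.2),(0,-.175,.2),(0,-.175,.055),(0,-.07,.055),(.027,.083,.2),(.027,.083,.125),(-.0,.083,.125)]:
    j=bot.inverse_kinematics(w(*q),r);print(q,None if j is None else np.round(j,2))
bot.reach(w(0,-.2,.2),r)
o=bot.get_obs();print(o['t'],o['eef_pos'])
wshot(bot,'w1')
E
```

```text
(0, -0.2, 0.2) [ 0.93  0.62 -1.05  1.71  0.58  1.16 -0.01]
(0, -0.175, 0.2) [ 0.89  0.59 -1.03  1.74  0.55  1.14 -0.03]
(0, -0.175, 0.055) [ 0.82  0.79 -0.94  1.83  0.79  0.94 -0.19]
(0, -0.07, 0.055) [ 0.62  0.69 -0.84  1.93  0.69  0.84 -0.32]
(0.027, 0.083, 0.2) [ 0.61  0.68 -1.3   1.82  0.71  1.21 -0.63]
(0.027, 0.083, 0.125) [ 0.42  0.61 -0.97  1.89  0.61  0.97 -0.55]
(-0.0, 0.083, 0.125) [ 0.62  0.79 -1.3   1.95  0.87  1.12 -0.77]
2.475 [ 0.57927973 -0.13553865  0.19980121]
```

View pics/w1.png

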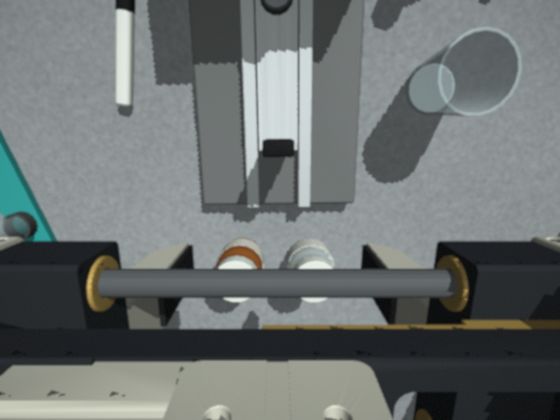

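The wrist view shows the post at (278,148), rails at x≈250 and 304, the base end corners at (203,205) and (353,203), and the jars at (240,255) and (310,255), close behind the track end. I'll measure the clearances.

```bash
python3 - <<'E'
from wr import *
c=pickle.load(open('w1.pkl','rb'))
for n,uv,z in [('baseR',(353.5,203),.02),('baseL',(202.5,205),.02),('posttopL',(263,141),.102),('posttopR',(294,141),.102),('postmid',(278,148),.102),('postbotedge',(278,156),.102),('jarA top far',(240,238),.07),('jarB top far',(310,238),.07),('jarA left',(217,258),.07),('jarB right',(334,258),.07),('railLo',(244.5,150),.032),('railRo',(311,150),.032),('railLi',(257,100),.032),('railRi',(300,100),.032),('vial?',(277,5),.09)]:
    v=onz(c,uv,z);print(n,v.round(4),(inst(p,v)*1e3).round(1))
im=cv2.imread('pics/w1.png');cv2.imwrite('pics/w1c.png',cv2.resize(im[80:290,180:380],None,fx=2.85,fy=2.85,interpolation=cv2.INTER_CUBIC))
E
```

```text
baseR [ 0.6631 -0.1175  0.02  ] [  84.8 -207.4]
baseL [ 0.5013 -0.1658  0.02  ] [ -84.  -209.3]
posttopL [ 0.5515 -0.0778  0.102 ] [ -11.6 -138.5]
posttopR [ 0.5755 -0.071   0.102 ] [  13.3 -138.5]
postmid [ 0.5646 -0.0798  0.102 ] [   0.5 -144. ]
postbotedge [ 0.5663 -0.0859  0.102 ] [   0.4 -150.4]
jarA top far [ 0.5527 -0.1741  0.07  ] [ -36.9 -231.4]
jarB top far [ 0.6187 -0.1553  0.07  ] [  31.7 -231.5]
jarA left [ 0.5358 -0.2007  0.07  ] [ -60.5 -252.4]
jarB right [ 0.648  -0.1688  0.07  ] [  56.1 -252.6]
railLo [ 0.5327 -0.0937  0.032 ] [ -34.  -148.6]
railRo [ 0.5987 -0.0749  0.032 ] [  34.6 -148.8]
railLi [ 0.5326 -0.0432  0.032 ] [ -20.2 -100. ]
railRi [ 0.5737 -0.0315  0.032 ] [  22.5 -100.1]
vial? [0.5348 0.022  0.09  ] [ -0.1 -38. ]
```

View pics/w1c.png

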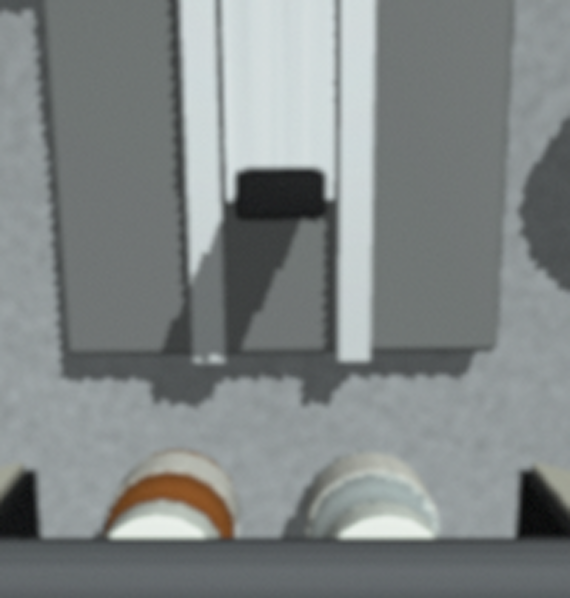

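```bash
python3 - <<'E'
from bench import bot
from wr import *
r=ori(p)
def st(m):
    o=bot.get_obs();f=np.array(o['ft_force']);c,s=np.cos(p[2]),np.sin(p[2])
    fy=-s*f[0]+c*f[1];print(m,round(o['t'],2),(inst(p,o['eef_pos'])*1e3).round(1),round(o['eef_pos'][2],4),'fy',round(fy,2),'f',f.round(1),round(o['finger_gap'],4));return fy
bot.command_gripper(0.0,10)
st('shut')
bot.reach(w(0.0005,-.176,.13),r)
bot.movel(w(0.0005,-.176,.05),feed=.1)
st('down')
bot.movel(w(0.0005,-.120,.05),feed=.08);st('a')
bot.movel(w(0.0005,-.082,.05),feed=.06);st('b')
y=-.082
while y<-.055:
    y+=.002;bot.movel(w(0.0005,y,.05),feed=.03)
    if abs(st('p'))>7:break
wshot(bot,'w2')
c=bot.capture('top');cv2.imwrite('pics/t2.png',cv2.resize(c['frame'][175:290,170:345,::-1],None,fx=4.5,fy=4.5,interpolation=cv2.INTER_CUBIC))
E
```

```text
shut 3.96 [   0. -200.] 0.2 fy -0.11 f [-0.2 -0.2  0.2] 0.0003
down 5.31 [   1.1 -175.9] 0.0504 fy -0.42 f [-0.3 -0.5  0.4] 0.0004
a 6.16 [   0.4 -119.7] 0.0498 fy -0.72 f [ 1.5 -0.3  0.3] 0.0004
b 6.94 [  0.6 -81.9] 0.0501 fy -0.1 f [ 0.1 -0.1  0.1] 0.0005
p 7.19 [  0.5 -80.1] 0.05 fy 0.02 f [-0.6 -0.1  1.3] 0.0001
p 7.44 [  0.4 -78.1] 0.05 fy -0.45 f [-0.6 -0.6 -0.8] 0.0007
p 7.69 [  0.5 -75.9] 0.05 fy -1.53 f [ 0.4 -1.5  0.2] 0.0007
p 7.94 [  0.5 -73.7] 0.05 fy -0.73 f [-0.5 -0.9 -0.5] 0.0003
p 8.19 [  0.6 -72.1] 0.05 fy -1.99 f [ 1.2 -1.7 -0.2] 0.0007
p 8.44 [  0.7 -72.1] 0.0502 fy -5.32 f [ 1.2 -5.2  0.8] 0.0005
p 8.69 [  0.8 -72.1] 0.0504 fy -9.72 f [ 2.7 -9.3  2.4] 0.0002
```

View pics/w2.png

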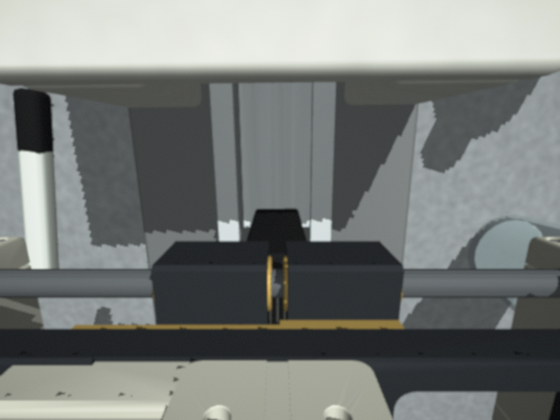

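View pics/t2.png

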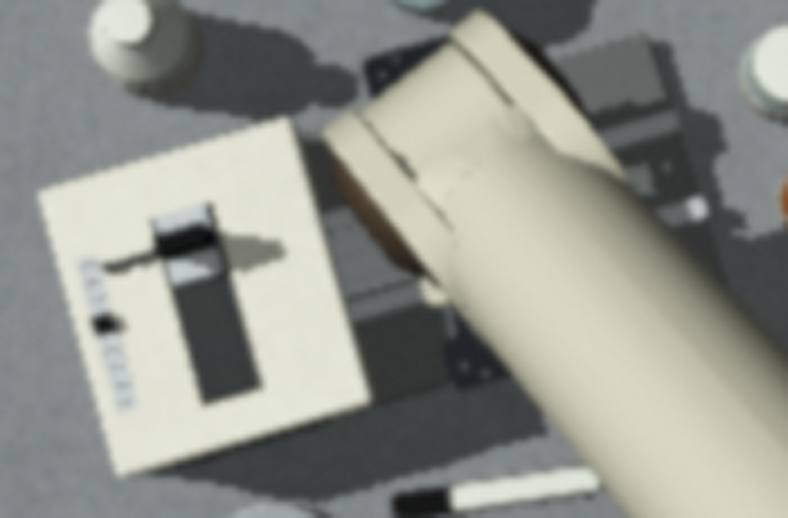

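The carriage stopped hard at TCP y=-72.1 mm with the force rising to about 10 N, which matches the expected home position. The vial has gone under the hood. Next I'll back off, lift and look at the post and the tab.

```bash
python3 - <<'E'
from bench import bot
from wr import *
r=ori(p)
bot.movel(w(0.0005,-.082,.05),feed=.08)
bot.movel(w(0.0005,-.082,.26),feed=.2)
bot.command_gripper(0.06,15)
wshot(bot,'w3')
bot.reach(w(0.02,.03,.26),r)
wshot(bot,'w4');print(bot.get_obs()['t'])
E
```

```text
12.0083
```

View pics/w3.png

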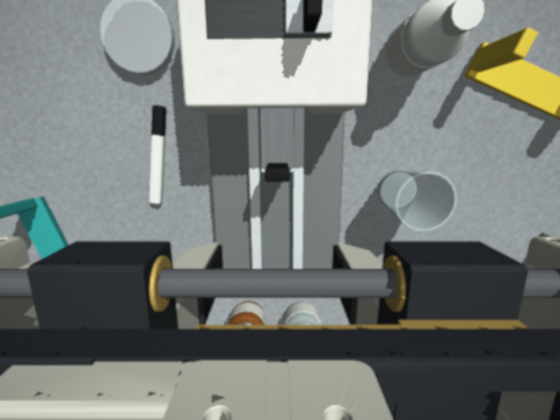

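View pics/w4.png

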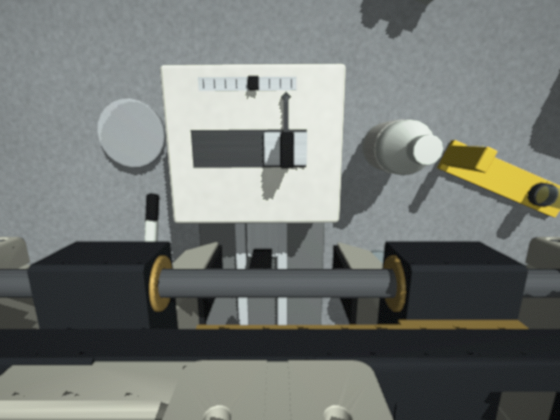

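The post now sits at (277,172) in w3, near the hood. In w4 the tab is at (288,150), the pointer tip at (286,95) and the mark at (253,83).

```bash
python3 - <<'E'
import cv2
im=cv2.imread('pics/w4.png');cv2.imwrite('pics/w4c.png',cv2.resize(im[55:230,155:355],None,fx=4,fy=3.4*4/3.4,interpolation=cv2.INTER_CUBIC)[:600])
im=cv2.imread('pics/w3.png');cv2.imwrite('pics/w3c.png',cv2.resize(im[90:240,200:360],None,fx=4,fy=4,interpolation=cv2.INTER_CUBIC))
E
```

```text
(no output)
```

View pics/w4c.png

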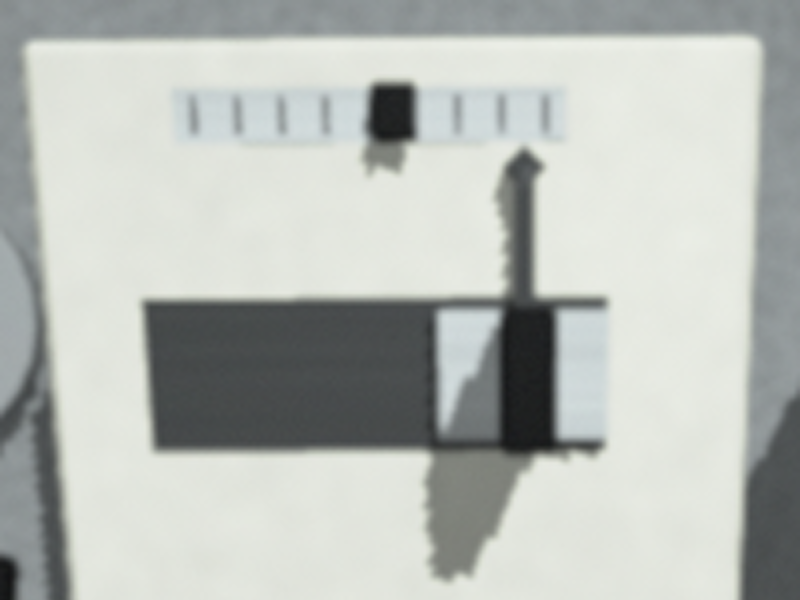

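View pics/w3c.png

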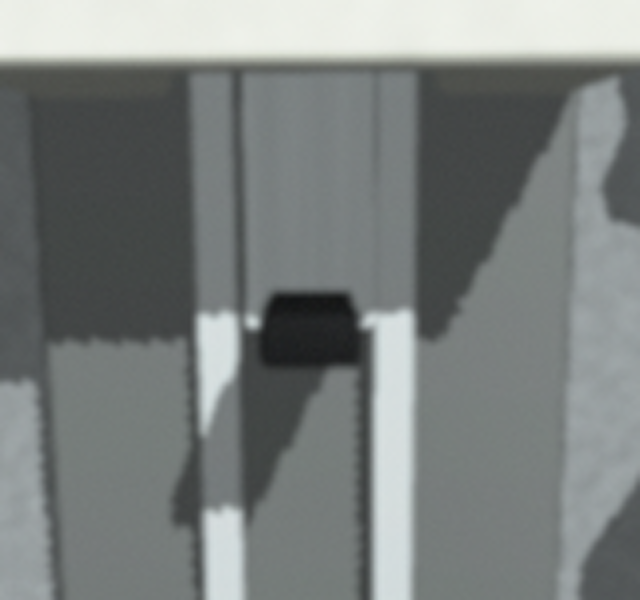

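```bash
python3 - <<'E'
from wr import *
c=pickle.load(open('w4.pkl','rb'))
k=lambda u,v:((u+.5)/4-.5+155,(v+.5)/4-.5+55)
for n,uv,z in [('hoodNL',k(26,42),.115),('hoodNR',k(761,38),.115),('hoodEdgeR y=80',k(752,370),.115),('hoodEdgeL',k(52,370),.115),('ptr tip',k(524,150),.12),('mark top',k(393,110),.123),('mark L',k(372,110),.123),('mark R',k(413,110),.123),('tab bl',k(502,450),.159),('tab br',k(556,450),.159),('tab top?',k(530,312),.159)]:
    v=onz(c,uv,z);print(n,v.round(4),(inst(p,v)*1e3).round(1))
c=pickle.load(open('w3.pkl','rb'))
k=lambda u,v:((u+.5)/4-.5+200,(v+.5)/4-.5+90)
for n,uv,z in [('post back top',k(310,365),.102),('post front top',k(310,325),.102),('hood edge',k(310,60),.115)]:
    v=onz(c,uv,z);print(n,v.round(4),(inst(p,v)*1e3).round(1))
E
```

```text
hoodNL [0.3995 0.1888 0.115 ] [-84.3 159.6]
hoodNR [0.5581 0.2356 0.115 ] [ 81. 161.]
hoodEdgeR y=80 [0.5802 0.1661 0.115 ] [83.1 88. ]
hoodEdgeL [0.4191 0.1194 0.115 ] [-84.6  87.5]
ptr tip [0.5137 0.1976 0.12  ] [ 27.9 136.6]
mark top [0.4835 0.197  0.123 ] [ -1.4 144.4]
mark L [0.479  0.1957 0.123 ] [ -6.  144.4]
mark R [0.4877 0.1983 0.123 ] [  3.1 144.4]
tab bl [0.5264 0.1352 0.159 ] [22.9 73.1]
tab br [0.5372 0.1383 0.159 ] [34.2 73.2]
tab top? [0.5241 0.1634 0.159 ] [ 28.4 100.9]
post back top [0.5417 0.0016 0.102 ] [  0.9 -59.5]
post front top [0.5389 0.0114 0.102 ] [  0.9 -49.3]
hood edge [0.5217 0.0715 0.115 ] [ 0.9 13.3]
```

The tab centre is at about (28.3, 86) mm in the instrument frame, and the pull needed is about 29.3 mm. The post's back measures −59.5 where the hood edge also reads 3 mm high, so the corrected value is about −62, which is home. Now I'll grip and pull.

```bash
python3 - <<'E'
from bench import bot
from wr import *
r=ori(p)
def st(m):
    o=bot.get_obs();f=np.array(o['ft_force']);print(m,round(o['t'],2),(inst(p,o['eef_pos'])*1e3).round(1),round(o['eef_pos'][2],4),'f',f.round(1),round(o['finger_gap'],4))
bot.reach(w(.0284,.086,.2),r);st('above')
bot.movel(w(.0284,.086,.126),feed=.1);st('down')
bot.command_gripper(0.0,25);st('grip')
bot.movel(w(.0284-.0275,.086,.126),feed=.03);st('pull')
wshot(bot,'w5')
for n in('scene','top'):
    c=bot.capture(n);cv2.imwrite(f'pics/{n}5.png',c['frame'][:,:,::-1])
    s=c['frame'][180:310,240:420,::-1] if n=='scene' else c['frame'][175:290,170:345,::-1]
    cv2.imwrite(f'pics/{n}5c.png',cv2.resize(s,None,fx=4.4,fy=4.4,interpolation=cv2.INTER_CUBIC))
E
```

```text
above 12.43 [28.  85.2] 0.199 f [ 0.2 -0.1  0.6] 0.0601
down 13.32 [28.8 86.3] 0.1264 f [-0.   0.1 -0.5] 0.06
grip 14.14 [28. 86.] 0.126 f [-2.2 -0.8  1.7] 0.0121
pull 15.21 [ 2.3 85.8] 0.1261 f [ 6.   1.2 -6. ] 0.0121
```

View pics/w5.png

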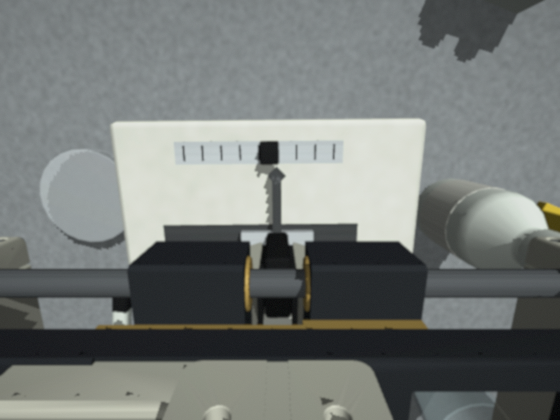

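View pics/scene5c.png

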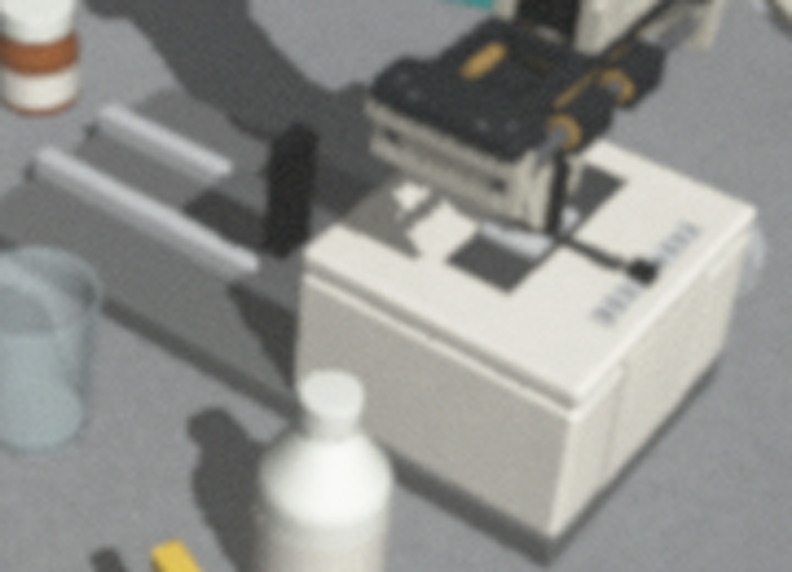

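View pics/top5c.png

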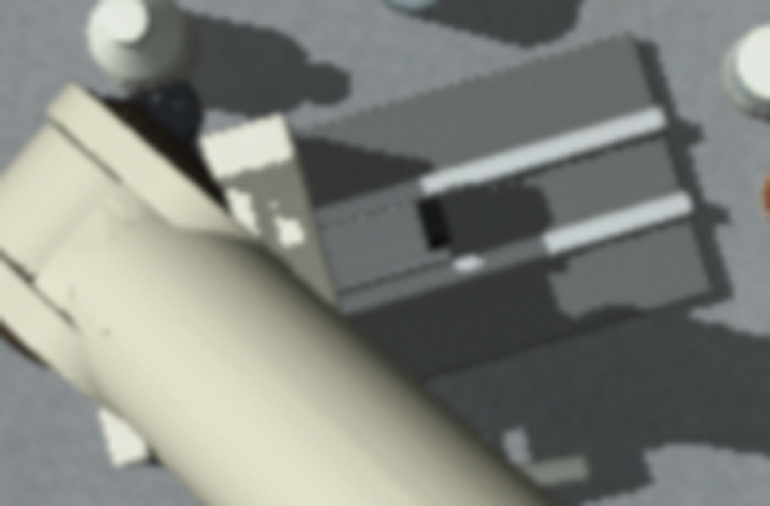

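The slide is held. The pointer tip at (276,170) stands to the right of the mark's centre at (268.5,152), about 4 mm short. I'll measure it and correct.

```bash
cat > m.py <<'E'
import sys
from wr import *
n=sys.argv[1]
c=pickle.load(open(n+'.pkl','rb'))
g=cv2.cvtColor(c['frame'],cv2.COLOR_RGB2GRAY)
f=g[135:225,235:310];cv2.imwrite(f'pics/{n}c.png',cv2.resize(f,None,fx=6.6,fy=6.6,interpolation=cv2.INTER_CUBIC))
def cen(v,lo,hi,bg):
    r=np.clip(bg-g[v,lo:hi].astype(float),0,None);return (r*np.arange(lo,hi)).sum()/r.sum()
for v in (150,155,160):
    u=cen(v,252,285,80);print('mark',v,round(u,2),(inst(p,onz(c,(u,v),.123))*1e3).round(1))
for v in (171,174,178,185,192,200):
    r=g[v,255:295];print(v,r.tolist())
E
python3 m.py w5
```

```text
mark 150 267.78 [ -2. 146.]
mark 155 267.67 [ -2.  143.5]
mark 160 268.23 [ -1.8 141. ]
171 [180, 168, 152, 128, 120, 119, 121, 121, 121, 120, 119, 120, 119, 120, 118, 110, 96, 84, 74, 73, 71, 71, 70, 73, 86, 115, 155, 189, 211, 218, 219, 218, 218, 219, 219, 219, 219, 220, 220, 220]
174 [212, 188, 149, 126, 139, 172, 199, 208, 205, 194, 181, 167, 148, 118, 89, 74, 73, 72, 72, 72, 73, 75, 73, 73, 72, 70, 72, 87, 116, 157, 192, 214, 219, 220, 220, 220, 221, 220, 220, 221]
178 [219, 217, 215, 211, 215, 218, 219, 219, 220, 220, 214, 189, 148, 116, 98, 86, 82, 86, 87, 81, 80, 86, 93, 94, 91, 85, 91, 118, 157, 191, 212, 221, 221, 221, 221, 221, 220, 220, 220, 219]
185 [221, 221, 222, 222, 221, 222, 221, 218, 204, 170, 135, 121, 120, 120, 120, 118, 108, 90, 76, 73, 73, 73, 76, 72, 81, 118, 173, 211, 220, 221, 220, 220, 219, 220, 220, 219, 219, 219, 219, 220]
192 [221, 221, 221, 220, 221, 221, 221, 221, 221, 214, 186, 145, 122, 121, 120, 118, 108, 90, 75, 71, 71, 71, 73, 72, 75, 107, 166, 209, 221, 220, 220, 219, 219, 220, 219, 219, 219, 220, 220, 220]
200 [220, 220, 220, 220, 220, 221, 220, 221, 220, 218, 202, 168, 135, 121, 120, 119, 109, 92, 76, 70, 70, 72, 72, 72, 75, 108, 166, 208, 221, 220, 220, 219, 219, 219, 220, 220, 219, 219, 219, 220]
```

View pics/w5c.png

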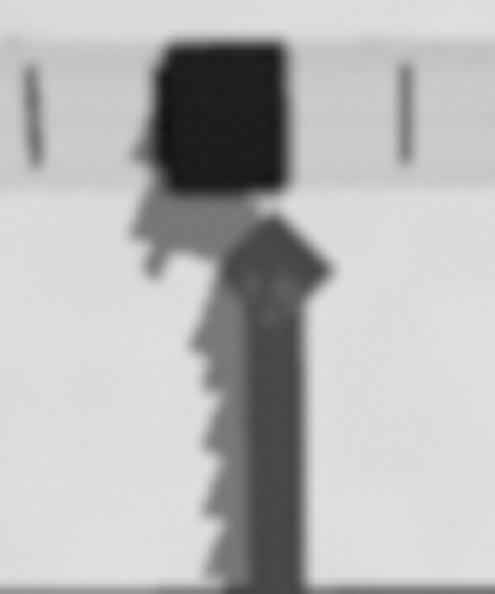

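```bash
python3 - <<'E'
from bench import bot
from wr import *
c=pickle.load(open('w5.pkl','rb'))
t=inst(p,onz(c,(276.4,170),.12))[0];m=inst(p,onz(c,(268.7,152),.123))[0];d=t-m;print(t,m,d)
if .001<d<.006:
    bot.movel(w(.0009-d,.086,.126),feed=.02)
bot.sleep(.5)
o=bot.get_obs();print(o['t'],inst(p,o['eef_pos'])*1e3,o['ft_force'],o['finger_gap'])
wshot(bot,'w6')
c=bot.capture('top');cv2.imwrite('pics/t6c.png',cv2.resize(c['frame'][175:290,170:345,::-1],None,fx=4.5,fy=4.5,interpolation=cv2.INTER_CUBIC))
E
python3 m.py w6|grep mark
```

```text
0.0024370993769582475 -0.00149547585716292 0.0039325752341211676
16.2083 [-1.4379111  85.74863406] [ 7.49030469  1.43493541 -6.71771874] 0.011719896563407727
mark 150 275.06 [ -2. 146.]
mark 155 274.73 [ -2.2 143.5]
mark 160 275.59 [ -1.7 141. ]
```

View pics/w6c.png

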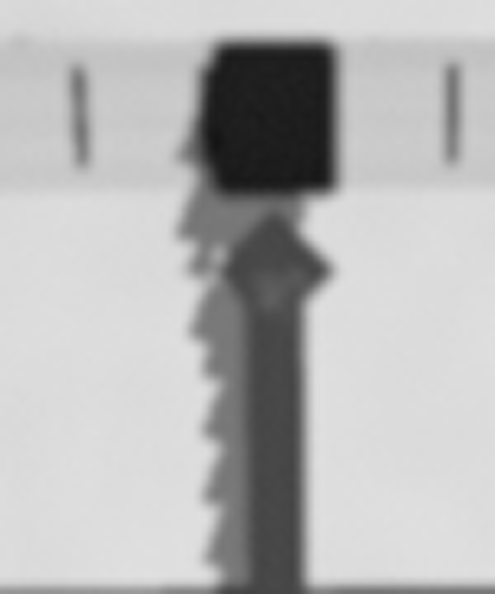

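View pics/t6c.png

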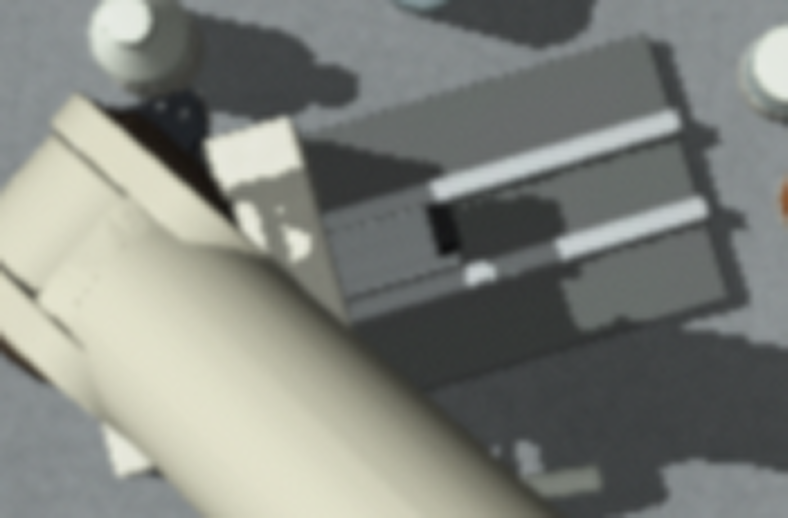

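The tip (crop x≈275) stands in the middle of the block (about 214–335). I'll do a drift check and a check of the post, then hand in.

```bash
python3 - <<'E'
from bench import bot
from wr import *
a=pickle.load(open('w6.pkl','rb'))['frame']
bot.sleep(1.0);c=wshot(bot,'w7')
A=a[135:225,235:310].astype(int);B=c['frame'][135:225,235:310].astype(int);print('diff',abs(A-B).mean(),abs(A-B).max())
v=onz(C['top'],tc(447,228),.102);print('post',inst(p,v)*1e3)
o=bot.get_obs();print(o['t'],inst(p,o['eef_pos'])*1e3,o['ft_force'],o['finger_gap'])
if abs(A-B).mean()<4: bot.close_job();print('closed')
E
```

```text
diff 0.678074074074074 16
post [ -2.02594623 -58.2954484 ]
17.3583 [-1.45134744 85.76886913] [ 6.06250951  1.66778833 -6.61163441] 0.011899364518902979
the job is handed in; nothing more can be done
closed
```

The job is handed in at about 17.4 s. The carriage is home, and the gripper is holding the shutter slide with its pointer beside the mark block. I saw no sign that any bystander was touched, though I didn't re-measure their positions.

- **Carriage:** I pushed the post with closed fingers until it hit the inner stop. The tool stopped at y = −72.1 mm in the instrument's axes while the force rose to about 10 N. The wrist camera then put the post's back at about −62 mm, after correcting for a 3 mm offset seen on the hood edge; that is where it should be when home.
- **Shutter:** I gripped the tab across its 12 mm thickness at 25 N and pulled it about 29.5 mm, in two steps. In the last wrist picture the pointer tip is within about 1 mm of the middle of the block. Nothing moved over a further 1 s hold.
- **Disagreement:** the last top-camera reading put the post at y ≈ −58 mm against the nominal −55 mm. That camera's first reading of the post was about 1.5 mm further out than the wrist camera's, and its pixels are about 2.5 mm. I took the contact with the stop and the wrist picture as the better evidence.

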